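Find the loaded canister on the pivot balance and seat it in the sample port

ROBOT

A 6-joint arm with a two-finger parallel gripper is mounted at the origin on the work surface. World frame = base frame: x ahead of the robot, y to its left, z up, the work surface at z = 0. Lengths are in m, angles in rad, forces in N, time in s.
With the tool pointing down it reaches from about 0.4 to 0.925 m from the base axis. Payload 3.4 kg.
Tool frame: the origin (TCP) lies at the very end of the fingers, on their centre line; the grasp point (between the pads) lies 19 mm behind it; z points along the fingers, x is the direction in which the jaws open and shut, and the axes are right-handed (so a half turn about z gives the same grasp; the last joint's range is limited). The gripper opens to 85 mm and grips with 20 to 120 N. Pads are 22 mm wide; open, the fingers measure 114 mm over their backs; the gripper's body (76 mm by 85 mm) begins 54 mm behind the grasp point. The pads swing forward as they close: fully open they stand 13 mm farther back than shut.
Start: joints at [-1.206, 0.307, 1.506, -0, 1.328, -0.073], TCP at [0.244, -0.521, 0.231] pointing down, gripper open.
Joint ranges: [-3.12, 3.12], [-1.05, 2.28], [0.14, 2.33], [-1.42, 4.57], [0.1, 2.73], [-2.68, 2.68]. Speed limits (rad/s): [2.57, 2.57, 3.14, 3.14, 3.14, 3.14].

INTERFACE

Orientations are given as a unit quaternion [x, y, z, w].
In Python, from station import bot, grip, status, camera gives the robot as it stands. The module is installed in compiled form; this text tells all that it offers. Calls block until the motion is done:
- bot.move_ptp(position, orientation): joint-space move of the TCP to a pose.
- bot.line_to(position, velocity=0.15, orientation=None, contact_N=None): straight line of the TCP; orientation=None keeps the orientation; velocity is the mean speed in m/s. With contact_N (N) it stops when the force on the tool has changed by that much, and returns True; else False.
- bot.move_j(angles): joint-space move.
- grip(opening): opening from 0.0 (shut) to 1.0 (fully open); the grip force is fixed at half the most; returns when the fingers have stopped.
- bot.pause(seconds).
- bot.ik(position, orientation): joint angles nearest the present ones, or None.
- status.observe(): the state.
- camera(name): name is "side" or "top"; returns a dict with "pixels" (400x640x3 uint8, red, green, blue), "fx", "fy", "cx", "cy" (pixels), "pose" (4x4, takes a point from camera to world coordinates). Camera axes: x right, y up, looking along -z (the intrinsics and any distortion apply to the point x, -y, -z); pixel columns grow to the right and rows downward; lengths in m; the calibration is good to about 2 mm. A picture is of the moment at which its call begins. There is no depth.
A pose or a line that the arm cannot do raises bot.Unreachable and nothing moves.
- bot.job_done(): hands the job in, once; it reports no verdict.
The state is a dict: "clock": time; "joints": joint angles; "qvel": joint speeds; "joint_efforts": joint torques, N m; "tool_pos": TCP position; "tcp_rot": TCP orientation; "wrist_force": force on the tool from outside, world axes, zero at the start; "moment": the same for the moment, N m; "gripper_width": opening from 0.0 (shut) to 1.0 (fully open).
Only numpy, scipy, OpenCV 4.12 (cv2) and the standard library are available. Lean on these libraries where they do the work, as an engineer would, in place of code of your own. Each camera call takes 0.05 s, during which the arm holds its last target.

TASK

Stand the two sealed sample canisters on opposite pans of the pivot balance, take your hand away and let it settle. Pick up the canister whose side drops and push it, gently, fully home onto the seat at the bottom of the sample port; leave the lighter one standing on its pan. Push no harder than it takes to feel the seat (never above 30 N), keep both canisters upright, set them down gently on the pans, and leave everything else on the bench alone.

Things in the scene. Friction and masses are not known exactly. Their poses are not given: they have to be found in the camera images.
- can_a_center (a point): canister a: closed round sample canister, bare metal below, grooved red cap above, looks just like the other; 40 mm diameter, 100 mm tall. One weighs 0.30 to 0.38 kg, the other 0.18 to 0.22 kg; which is which changes. This point is its centre, 50 mm above its foot; z runs up its axis. Grip it about 80 to 85 mm above its foot, so that the fingers stay clear of the port
- can_a_foot (a point): canister a: centre of its underside, whose edge is bevelled 3 mm; z up its axis. At the start both canisters stand on a black mat 6 mm thick (100 x 190 mm), about 100 mm apart centre to centre
- can_b_center (a point): canister b: closed round sample canister, bare metal below, grooved red cap above, looks just like the other; 40 mm diameter, 100 mm tall. One weighs 0.30 to 0.38 kg, the other 0.18 to 0.22 kg; which is which changes. This point is its centre, 50 mm above its foot; z runs up its axis. Grip it about 80 to 85 mm above its foot, so that the fingers stay clear of the port
- can_b_foot (a point): canister b: centre of its underside, whose edge is bevelled 3 mm; z up its axis. At the start both canisters stand on a black mat 6 mm thick (100 x 190 mm), about 100 mm apart centre to centre
- pan_left (a point): pivot balance: centre of the floor of its left round steel pan (at +y when the balance is not turned). Pan 62 mm across inside, rim 6 mm above this floor, floor about 68 mm above the bench when level. The pans stay level as the beam tips
- pan_right (a point): the same for the right pan, 220 mm from the left one along the beam
- beam (a joint): tilt of the balance beam in rad: 0 level, positive when the left pan is down, negative when the right pan is down; stops at -0.09 and 0.09, where a pan is 10 mm lower or higher than level. It is damped and takes up to 1 s to swing; empty, a weak spring keeps it about level. A loaded pan sinks under the hand
- balance: foot of the pivot balance, 100 x 170 mm grey plate, fixed to the bench, origin under its centre; y runs along the beam towards the left pan. Two posts 82 mm high stand at its middle
- holder: sample port: white block 116 x 116 mm, 57 mm high, with a steel ring 66 mm across and 60 mm high in its middle, fixed to the bench; origin under its centre, z up. The seat at the bottom of its bore is a flat firm spring pad (it gives under 2 mm) that lies 22 to 46 mm below the mouth, at a depth that changes and is not measured: feel for the sudden rise in force
- port_mouth (a point): centre of the port's mouth, level with the top of the steel ring, 60 mm above the bench, z up. The upright bore is 42.4 mm in diameter, no bevel. From about 10 mm down three sprung balls grip the canister: it must be pushed past them with about 10 N (never over 15 N) and stays at whatever depth it is left. Home, its foot bears on the seat and resists 20 N
Things that resemble listed ones, but are neither listed nor needed, are in the scene too. What is shaped like the part that bears can_a_center but purple or yellow is not meant.

How it is judged:
By the outcome, as a careful person would: the job done as asked, in the order asked, and still so for the second after the job is handed in, with the robot touching nothing.
It also fails if it takes over 72 s, if anything falls off the work surface, if the arm or the gripper's body presses on something with over 40 N, if the wrist force passes 120 N, or if a joint passes its speed limit or range.

## Working session

There is one attempt and no reset: what is moved stays moved. The work goes in short steps, each a Python script; the robot and the scene stay as the last script left them, time stands still between calls to the robot, and variables do not carry over. Pictures are saved under pics/ and viewed, and the job is handed in when it is done.

```bash
mkdir -p pics; ls; python3 - <<'E'
from station import bot, grip, status, camera
import cv2,numpy as np
s=status.observe();print(s)
for n in("top","side"):
    c=camera(n);cv2.imwrite(f"pics/{n}0.png",c["pixels"][:,:,::-1]);np.save(f"{n}0.npy",c,allow_pickle=True)
    print({k:v for k,v in c.items() if k!="pixels"})
E
```

```text
pics
{'clock': 0.0, 'joints': array([-1.20654063e+00,  3.07600041e-01,  1.50767403e+00, -1.85241130e-06,
        1.32836532e+00, -7.34909788e-02]), 'qvel': array([ 7.93127094e-04, -6.45804284e-04,  1.00895171e-03,  7.47705771e-05,
        3.13989929e-04, -5.05795620e-04]), 'joint_efforts': array([ 2.00488303e-04, -4.57554603e+01, -2.51918828e+01,  1.62108531e-04,
        1.35719182e-02, -2.11299181e-06]), 'tool_pos': array([ 0.24347952, -0.52014949,  0.23036529]), 'tcp_rot': array([ 8.43770880e-01, -5.36702575e-01, -8.21363727e-04, -6.10440775e-04]), 'wrist_force': array([-0.26141074,  0.29464154, -1.00086592]), 'moment': array([-0.00684301, -0.01314247,  0.03107933]), 'gripper_width': 0.9974751299527385}
{'fx': 439.24726440713255, 'fy': 439.24726440713255, 'cx': 319.5218440933728, 'cy': 199.73212184281522, 'pose': array([[ 0.0159558 ,  0.99195478, -0.12558315,  0.3492495 ],
       [-0.9997544 ,  0.0177596 ,  0.01325691, -0.05205103],
       [ 0.01538056,  0.12534078,  0.99199452,  1.20726793],
       [ 0.        ,  0.        ,  0.        ,  1.        ]])}
{'fx': 417.63168818751234, 'fy': 417.63168818751234, 'cx': 311.0326847980377, 'cy': 196.00118157522357, 'pose': array([[-0.81398042,  0.35729751, -0.45801132, -0.01376392],
       [-0.58040941, -0.4681068 ,  0.66633396,  0.69090643],
       [ 0.02368126,  0.80821687,  0.5884086 ,  0.71929416],
       [ 0.        ,  0.        ,  0.        ,  1.        ]])}
```

View pics/top0.png

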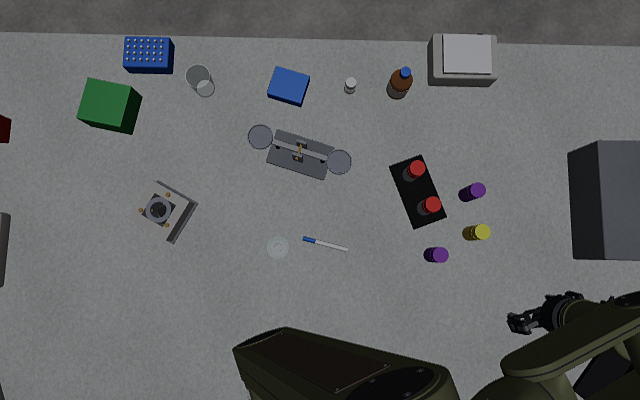

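View pics/side0.png

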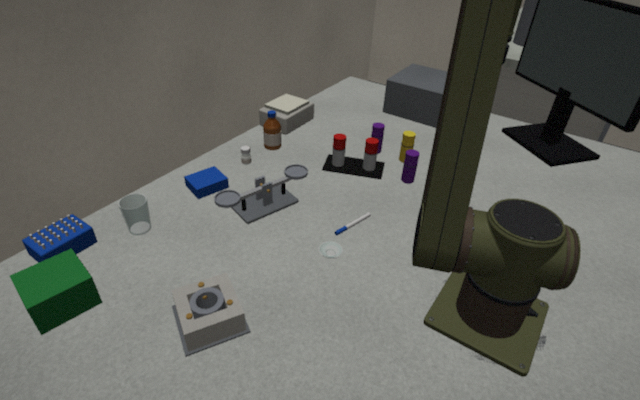

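```bash
python3 - <<'E'
import cv2,numpy as np
t=cv2.imread("pics/top0.png");s=cv2.imread("pics/side0.png")
R=lambda im,x0,x1,y0,y1,f:cv2.resize(im[y0:y1,x0:x1],None,fx=f,fy=f,interpolation=cv2.INTER_CUBIC)
a=R(t,380,500,145,270,3);b=R(t,125,210,170,250,4);c=R(t,240,360,115,190,4)
cv2.imwrite("pics/c_cans.png",a);cv2.imwrite("pics/c_port.png",b);cv2.imwrite("pics/c_bal.png",c)
cv2.imwrite("pics/c_sport.png",R(s,160,260,270,360,5));cv2.imwrite("pics/c_sbal.png",R(s,200,440,115,225,3))
E
```

```text
(no output)
```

View pics/c_cans.png

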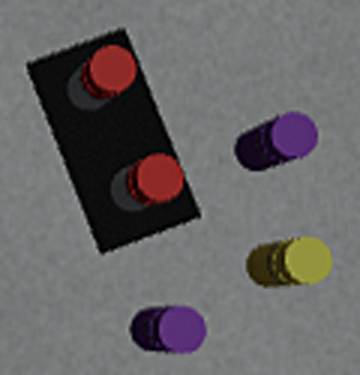

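View pics/c_port.png

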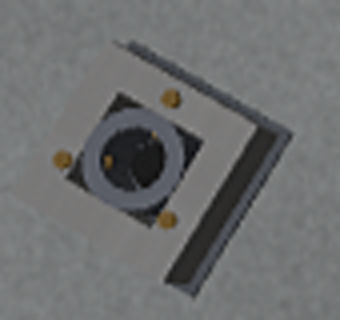

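View pics/c_bal.png

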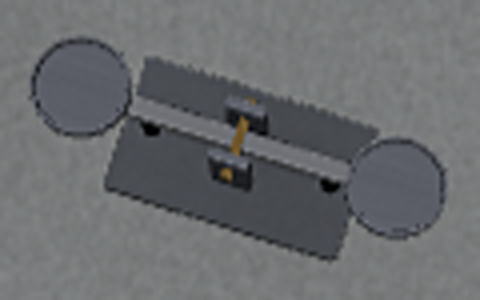

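View pics/c_sport.png

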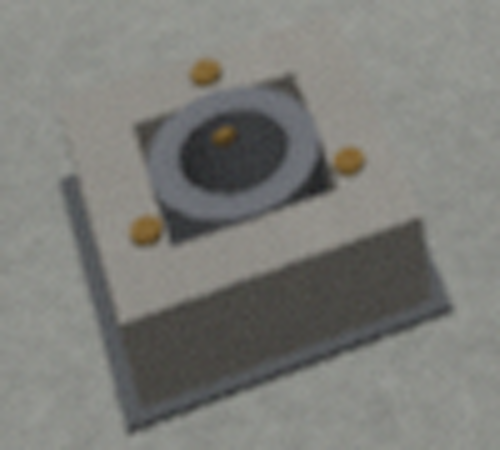

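View pics/c_sbal.png

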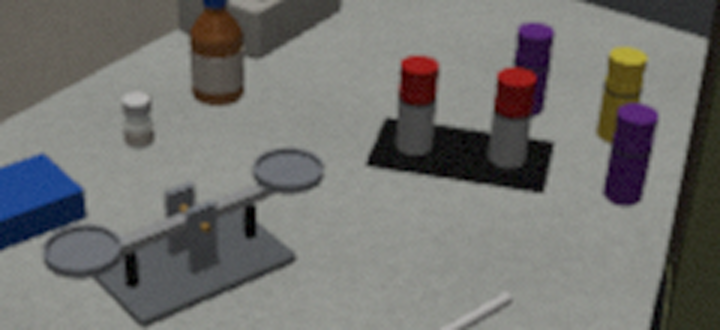

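```bash
cat > h.py <<'E'
import cv2,numpy as np
def ray(c,u,v):
    d=np.array([(u-c["cx"])/c["fx"],-(v-c["cy"])/c["fy"],-1.0]);P=c["pose"]
    return P[:3,3],P[:3,:3]@d
def onz(c,u,v,z):
    o,d=ray(c,u,v);return o+d*(z-o[2])/d[2]
def proj(c,p):
    P=c["pose"];q=P[:3,:3].T@(np.asarray(p)-P[:3,3])
    return np.array([c["cx"]+c["fx"]*q[0]/-q[2],c["cy"]-c["fy"]*q[1]/-q[2]])
def circ(c,cnt,z):
    """map contour to plane z, fit ellipse -> centre, diameters"""
    w=np.array([onz(c,p[0],p[1],z)[:2] for p in cnt.reshape(-1,2).astype(float)])
    (x,y),(a,b),_=cv2.fitEllipse((w*1000).astype(np.float32))
    return np.array([x,y])/1000,a,b
E
python3 - <<'E'
from h import *
for n in("top","side"):
    c=np.load(f"{n}0.npy",allow_pickle=True).item();im=c["pixels"].astype(int)
    r,g,b=im[...,0],im[...,1],im[...,2]
    m=((r>90)&(r>2*g)&(r>2*b)).astype(np.uint8)
    for cn in cv2.findContours(m,0,1)[0]:
        if cv2.contourArea(cn)>60:
            x,y,w,h=cv2.boundingRect(cn)
            px=r[y:y+h,x:x+w][m[y:y+h,x:x+w]>0]
            print(n,x,y,w,h,np.percentile(px,[5,25,50,75,95]))
t=np.load("top0.npy",allow_pickle=True).item();im=t["pixels"].astype(int);r=im[...,0]
print(r[150:190:2,402:430:2]);
print(t["pixels"][209,140:180].tolist())
print(t["pixels"][137,244:280].tolist())
E
```

```text
top 426 196 15 16 [110.5 141.  142.  145.  155. ]
top 410 160 15 16 [129.   141.   142.   145.25 155.  ]
[[113 114 117 119 117 122 121 120 116 117 118 118 115 123]
 [119 114 114 126 116 118 115 118 116 118 120 120 120 120]
 [118 121 119 118 117 123 115 128 132  82 128 123 122 121]
 [117 120 121 117 123 132  85  19   1   3  86 124 115 121]
 [115 121 129  81  61  17   7   7  12  12   0 132 119 116]
 [134  62  30   6  11   1  70 146 146  29   0 104 116 118]
 [  7  11  11  15   1 146 148 143 143 147 143  10 124 120]
 [ 15  13  16   5  51 148 141 141 141 141 145  62 129 122]
 [ 13  14   9 101 151 142 142 141 141 141 141 156  54 127]
 [ 11  11  34  62 160 143 142 141 141 141 141 155   0 131]
 [ 12  44  32  62  90 145 141 141 141 141 142 165   1  86]
 [ 17  41  36  58  24 158 144 142 141 141 153  33   8  22]
 [ 25  40  41  25  63  35 109 154 150 158  53   8  15   7]
 [ 22  39  42  39  40  37  61  62  37   6  10  13  13  10]
 [  8  45  41  41  39  38  34  28   7  13  13  13  12  15]
 [ 14  13  39  44  42  45  18  12  12  13  12  13  14  12]
 [ 15  14  10  12  15  13  14  13  17  15  15  13  
[... 622 characters left out ...]
00, 103, 112], [40, 41, 45], [23, 23, 26], [66, 66, 67], [131, 130, 129], [123, 122, 122], [122, 121, 120], [122, 121, 120], [122, 121, 121], [122, 121, 120]]
[[121, 123, 124], [117, 119, 120], [119, 121, 121], [106, 109, 113], [56, 57, 62], [94, 97, 106], [91, 94, 103], [92, 95, 103], [91, 94, 102], [91, 95, 103], [90, 94, 102], [91, 94, 102], [91, 94, 102], [91, 94, 102], [92, 95, 104], [90, 92, 101], [90, 93, 101], [89, 92, 100], [89, 92, 100], [89, 92, 101], [89, 92, 100], [89, 92, 100], [89, 91, 100], [91, 93, 101], [90, 93, 102], [91, 93, 102], [92, 95, 104], [73, 76, 83], [60, 63, 69], [135, 137, 135], [81, 84, 91], [72, 75, 81], [74, 77, 82], [75, 78, 84], [74, 77, 83], [75, 77, 83]]
```

```bash
cat >> h.py <<'E'
def up(im,x0,x1,y0,y1,f=6):
    return cv2.resize(im[y0:y1,x0:x1],None,fx=f,fy=f,interpolation=cv2.INTER_LINEAR).astype(int)
def uv(cn,x0,y0,f=6): return (cn.reshape(-1,2)+.5)/f-.5+np.array([x0,y0])
def big(m,a=400): return sorted([k for k in cv2.findContours(m.astype(np.uint8),0,1)[0] if cv2.contourArea(k)>a],key=cv2.contourArea,reverse=True)
def cans_top(c,roi=(380,450,145,230),z=.106):
    x0,x1,y0,y1=roi;m=up(c["pixels"],*roi);r,g,b=m[...,0],m[...,1],m[...,2]
    k=(r>100)&(r>1.8*g)&(r>1.8*b)
    k=cv2.morphologyEx(k.astype(np.uint8),cv2.MORPH_OPEN,np.ones((15,15)))
    return [circ(c,uv(q,x0,y0),z)+(uv(q,x0,y0).mean(0),) for q in big(k,3000)]
def steel(c,roi,z,lo=82,a=1500):
    x0,x1,y0,y1=roi;m=up(c["pixels"],*roi);r,b=m[...,0],m[...,2]
    k=((b-r>6)&(r>lo)).astype(np.uint8);k=cv2.morphologyEx(k,cv2.MORPH_OPEN,np.ones((13,13)))
    return [circ(c,cv2.convexHull(uv(q,x0,y0).astype(np.float32)),z) for q in big(k,a)]
E
python3 - <<'E'
from h import *
np.set_printoptions(precision=4,suppress=True)
t=np.load("top0.npy",allow_pickle=True).item();s=np.load("side0.npy",allow_pickle=True).item()
print(cans_top(t))
P=steel(t,(136,182,190,230),.060);print("port",P)
L=steel(t,(240,280,118,154),.074);R=steel(t,(322,360,144,180),.074);print(L,R)
print("dist",np.linalg.norm(L[0][0]-R[0][0]))
print("side port",steel(s,(180,235,275,325),.060,60))
print("side pans",steel(s,(205,243,185,212),.074,60),steel(s,(280,312,160,184),.074,60))
d=L[0][0]-R[0][0];print("yaw of y", np.arctan2(d[1],d[0]))
for p in [x[0] for x in cans_top(t)]: print(proj(s,[*p,.106]), proj(s,[*p,.056]))
E
```

```text
[(array([ 0.4837, -0.3544]), 38.447486877441406, 38.99745559692383, array([432.9818, 203.6147])), (array([ 0.5767, -0.3155]), 38.3717155456543, 39.021888732910156, array([417.2215, 167.2931]))]
port [(array([0.4617, 0.3546]), 65.93509674072266, 66.17200469970703)]
[(array([0.6582, 0.0924]), 59.28060531616211, 61.824039459228516)] [(array([ 0.5938, -0.1155]), 59.69247817993164, 63.08003234863281)]
dist 0.21765959031148968
side port [(array([0.4407, 0.3592]), 22.45011329650879, 44.41417694091797), (array([0.4651, 0.3369]), 24.679529190063477, 48.37666702270508), (array([0.4675, 0.3778]), 18.201745986938477, 42.31843566894531)]
side pans [(array([0.6568, 0.0995]), 54.863525390625, 62.006675720214844)] [(array([ 0.593 , -0.1125]), 55.75189208984375, 56.951171875)]
yaw of y 1.270662438719295
[371.8716 140.3054] [370.134 154.389]
[339.582  136.2112] [338.5796 150.2094]
```

```bash
python3 - <<'E'
from h import *
np.set_printoptions(precision=4,suppress=True)
t=np.load("top0.npy",allow_pickle=True).item();s=np.load("side0.npy",allow_pickle=True).item()
def ring(c,roi,z,lo):
    x0,x1,y0,y1=roi;m=up(c["pixels"],*roi);r,b=m[...,0],m[...,2]
    k=((b-r>6)&(r>lo)).astype(np.uint8);k=cv2.morphologyEx(k,cv2.MORPH_OPEN,np.ones((9,9)))
    n,l,st,_=cv2.connectedComponentsWithStats(k);k=np.isin(l,[i for i in range(1,n) if st[i,4]>600]).astype(np.uint8)
    cv2.imwrite(f"pics/m{x0}.png",np.hstack([k*255,m[...,1].astype(np.uint8)]))
    pts=np.vstack([q.reshape(-1,2) for q in cv2.findContours(k,0,1)[0]])
    return circ(c,cv2.convexHull(uv(pts,x0,y0).astype(np.float32)),z)
print(ring(t,(138,180,190,230),.060,82),ring(s,(184,232,283,318),.060,80))
# interior hole fit
for c,roi in((t,(140,178,192,226)),(s,(190,226,286,314))):
    x0,x1,y0,y1=roi;m=up(c["pixels"],*roi);k=(m[...,0]<58).astype(np.uint8);k=cv2.morphologyEx(k,cv2.MORPH_OPEN,np.ones((9,9)))
    for q in big(k,1500): print(circ(c,cv2.convexHull(uv(q,x0,y0).astype(np.float32)),.060))
for z in(.068,.074):
  L=steel(t,(240,280,118,154),z);R=steel(t,(322,360,144,180),z);print(L[0],R[0],np.linalg.norm(L[0][0]-R[0][0]))
# red tops in side view
x0,x1,y0,y1=roi=(325,390,125,180);m=up(s["pixels"],*roi);r,g,b=m[...,0],m[...,1],m[...,2]
k=((r>70)&(r>2*g)&(r>2*b)).astype(np.uint8)
for q in big(k,1500):
    p=uv(q,x0,y0);print("red side",p.min(0),p.max(0),p.mean(0))
for n,(u,v) in dict(purple1=(475,188),purple2=(438,255),yellow=(481,231)).items(): print(n,onz(t,u,v,.1))
E
```

```text
(array([0.4617, 0.3545]), 65.43960571289062, 66.31774139404297) (array([0.4612, 0.3561]), 63.587825775146484, 65.28434753417969)
(array([0.4615, 0.3542]), 41.57743835449219, 41.98817443847656)
(array([0.4632, 0.3624]), 25.51630210876465, 36.715667724609375)
(array([0.6598, 0.0932]), 59.59445571899414, 62.151371002197266) (array([ 0.5951, -0.1159]), 60.00852584838867, 63.41401672363281) 0.21881197312169498
(array([0.6582, 0.0924]), 59.28060531616211, 61.824039459228516) (array([ 0.5938, -0.1155]), 59.69247817993164, 63.08003234863281) 0.21765959031148968
red side [364.75 136.75] [378.4167 151.9167] [369.7609 144.6822]
red side [333.25   133.5833] [345.25   145.9167] [337.6858 138.6918]
purple1 [ 0.5269 -0.465   0.1   ]
purple2 [ 0.3548 -0.3667  0.1   ]
yellow [ 0.4169 -0.4771  0.1   ]
```

View pics/m184.png

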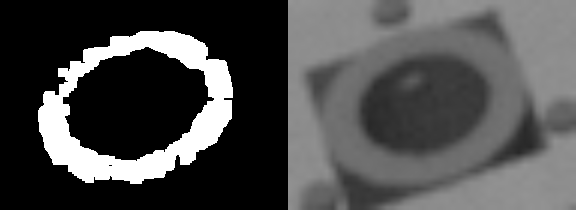

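```bash
cat >> h.py <<'E'
def Q(psi): return [np.cos(psi/2),np.sin(psi/2),0.,0.]
PORT=np.array([.4615,.3545]);PL=np.array([.6595,.093]);PR=np.array([.595,-.1158])
CAN=[np.array([.4837,-.3544]),np.array([.5767,-.3155])]
E
python3 - <<'E'
from h import *
from station import bot
np.set_printoptions(precision=2,suppress=True)
for n,p in dict(c0=CAN[0],c1=CAN[1],PL=PL,PR=PR,PORT=PORT).items():
  for d in (-67.3,22.7,112.7,-157.3,0,90,-90):
    j=bot.ik([*p,.15],Q(np.radians(d)));k=bot.ik([*p,.3],Q(np.radians(d)));print(n,d,j,k is not None)
E
```

```text
c0 -67.3 [-0.7   0.41  1.56 -0.    1.17  0.47] True
c0 22.7 [-0.7   0.41  1.56 -0.    1.17 -1.1 ] True
c0 112.7 [-0.7   0.41  1.56 -0.    1.17 -2.67] True
c0 -157.3 [-0.7   0.41  1.56 -0.    1.17  2.04] True
c0 0 [-0.7   0.41  1.56 -0.    1.17 -0.7 ] True
c0 90 [-0.7   0.41  1.56 -0.    1.17 -2.27] True
c0 -90 [-0.7   0.41  1.56 -0.    1.17  0.87] True
c1 -67.3 [-0.56  0.48  1.43 -0.    1.23  0.61] True
c1 22.7 [-0.56  0.48  1.43 -0.    1.23 -0.96] True
c1 112.7 [-0.56  0.48  1.43 -0.    1.23 -2.53] True
c1 -157.3 [-0.56  0.48  1.43 -0.    1.23  2.18] True
c1 0 [-0.56  0.48  1.43 -0.    1.23 -0.56] True
c1 90 [-0.56  0.48  1.43 -0.    1.23 -2.14] True
c1 -90 [-0.56  0.48  1.43 -0.    1.23  1.01] True
PL -67.3 [ 0.08  0.49  1.41 -0.    1.24  1.25] True
PL 22.7 [ 0.08  0.49  1.41 -0.    1.24 -0.32] True
PL 112.7 [ 0.08  0.49  1.41 -0.    1.24 -1.89] True
PL -157.3 None False
PL 0 [ 0.08  0.49  1.41 -0.    1.24  0.08] True
PL 90 [ 0.08  0.49  1.41 -0.    1.24 -1.49] True
PL -90 [ 0.08  0.49  1.41 -0.    1.24  1.65] True
PR -67.3 [-0.26  0.42  1.55 -0.    1.17  0.91] True
PR 22.7 [-0.26  0.42  1.55 -0.    1.17 -0.66] True
PR 112.7 [-0.26  0.42  1.55 -0.    1.17 -2.23] True
PR -157.3 [-0.26  0.42  1.55 -0.    1.17  2.48] True
PR 0 [-0.26  0.42  1.55 -0.    1.17 -0.26] True
PR 90 [-0.26  0.42  1.55 -0.    1.17 -1.83] True
PR -90 [-0.26  0.42  1.55 -0.    1.17  1.31] True
PORT -67.3 [ 0.58  0.39  1.6  -0.    1.15  1.76] True
PORT 22.7 [ 0.58  0.39  1.6  -0.    1.15  0.19] True
PORT 112.7 [ 0.58  0.39  1.6  -0.    1.15 -1.38] True
PORT -157.3 None False
PORT 0 [ 0.58  0.39  1.6  -0.    1.15  0.58] True
PORT 90 [ 0.58  0.39  1.6  -0.    1.15 -0.99] True
PORT -90 [ 0.58  0.39  1.6  -0.    1.15  2.15] True
```

Candidates: red caps at top-view (417,167) and (433,204) on the black mat are the canisters. The purple (472,190), (436,255) and yellow (477,232) ones are off the mat and the wrong colour, and the crop confirms this. Port ring fits at 66 mm and pans at 62 mm and 219 mm apart. I'll grasp the first canister.

```bash
cat > pick0.py <<'E'
from h import *
from station import bot,grip,status,camera
np.set_printoptions(precision=4,suppress=True)
q=Q(np.radians(-67.3));p=CAN[0]
bot.move_ptp([*p,.19],q)
s=status.observe();print("pre",s["clock"],s["wrist_force"],s["tool_pos"])
print(bot.line_to([*p,.069],.12,contact_N=6))
s=status.observe();print(s["tool_pos"])
grip(0.0)
s=status.observe();print("grip",s["clock"],s["wrist_force"],s["gripper_width"],s["tool_pos"])
for n in("side","top"):
    c=camera(n);cv2.imwrite(f"pics/{n}1.png",c["pixels"][:,:,::-1])
E
python3 pick0.py
python3 - <<'E'
import cv2
s=cv2.imread("pics/side1.png");cv2.imwrite("pics/s1c.png",cv2.resize(s[60:200,300:440],None,fx=4,fy=4,interpolation=cv2.INTER_CUBIC))
E
```

```text
pre 1.2333 [-0.6284 -0.5252 -0.1228] [ 0.4831 -0.3552  0.1902]
False
[ 0.4842 -0.355   0.0697]
grip 2.8917 [-1.2937  1.3539  4.1454] 0.45343983242780167 [ 0.4839 -0.3545  0.0697]
```

View pics/s1c.png

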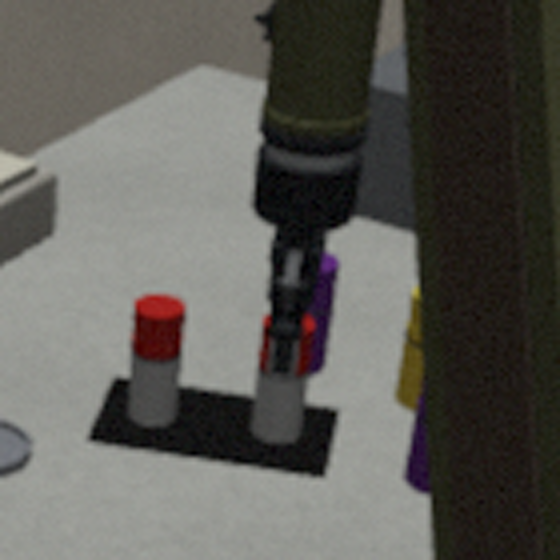

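```bash
cat >> h.py <<'E'
def wf(bot,status,n=15):
    a=[]
    for _ in range(n): a.append(status.observe()["wrist_force"]);bot.pause(.01)
    a=np.array(a);return a.mean(0),a.std(0)
E
cat > place.py <<'E'
from h import *
from station import bot,grip,status,camera
np.set_printoptions(precision=4,suppress=True)
q=Q(np.radians(-67.3));p=CAN[0];FO=.0637
bot.line_to([*p,.25],.2)
print("weigh",wf(bot,status))
bot.move_ptp([*PL,.25],q)
bot.line_to([*PL,FO+.085],.1)
print(wf(bot,status))
r=bot.line_to([*PL,FO+.057],.02,contact_N=2.)
s=status.observe();print(r,"foot z",s["tool_pos"]-[0,0,FO],s["clock"],wf(bot,status))
for n in("side","top"):
    c=camera(n);cv2.imwrite(f"pics/{n}2.png",c["pixels"][:,:,::-1])
E
python3 place.py
python3 - <<'E'
import cv2
s=cv2.imread("pics/side2.png");cv2.imwrite("pics/s2c.png",cv2.resize(s[100:240,180:360],None,fx=4,fy=4,interpolation=cv2.INTER_CUBIC))
E
```

```text
weigh (array([-0.0572,  0.3404, -2.3198]), array([0.3734, 0.3599, 0.4653]))
(array([ 0.054 ,  0.0452, -1.9708]), array([0.4253, 0.3823, 0.3504]))
True foot z [0.6594 0.0929 0.058 ] 8.4583 (array([0.0443, 0.0937, 5.6325]), array([0.292 , 0.4712, 0.5083]))
```

View pics/s2c.png

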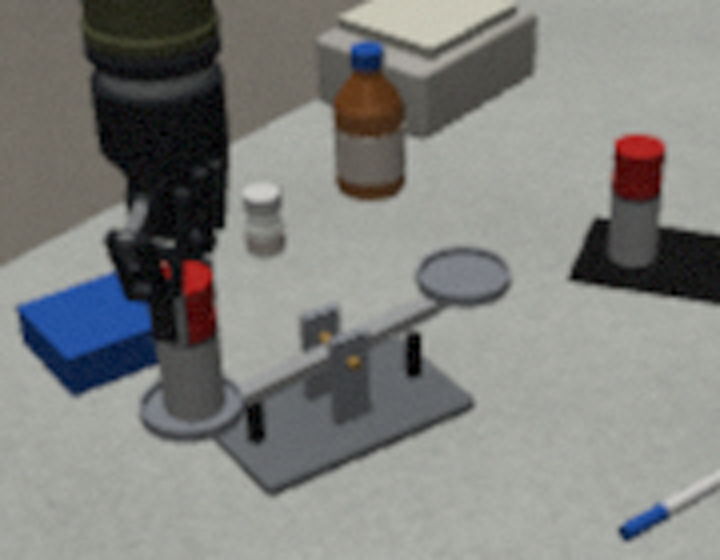

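```bash
cat > s3.py <<'E'
from h import *
from station import bot,grip,status,camera
np.set_printoptions(precision=4,suppress=True)
q=Q(np.radians(-67.3));FO=.0637
z=status.observe()["tool_pos"][2]
bot.line_to([*PL,z+.0006],.01)
print(wf(bot,status))
grip(1.0)
bot.line_to([*PL,.25],.2)
p=CAN[1]
bot.move_ptp([*p,.19],q)
print(bot.line_to([*p,.069],.12,contact_N=6))
grip(0.0)
s=status.observe();print("grip",s["clock"],s["gripper_width"],s["tool_pos"])
bot.line_to([*p,.25],.2)
print("weigh",wf(bot,status,20))
bot.move_ptp([*PR,.25],q)
print(status.observe()["clock"])
for n in("side","top"):
    c=camera(n);cv2.imwrite(f"pics/{n}3.png",c["pixels"][:,:,::-1])
E
python3 s3.py
python3 - <<'E'
import cv2
s=cv2.imread("pics/side3.png");cv2.imwrite("pics/s3c.png",cv2.resize(s[90:240,190:380],None,fx=4,fy=4,interpolation=cv2.INTER_CUBIC))
E
```

```text
(array([ 0.0207,  0.1589, -0.6588]), array([0.6191, 0.2483, 0.3746]))
False
grip 13.7417 0.4553968325348927 [ 0.5769 -0.3156  0.0698]
weigh (array([-0.033 ,  0.0635, -3.5165]), array([0.3905, 0.4698, 0.5084]))
15.7833
```

View pics/s3c.png

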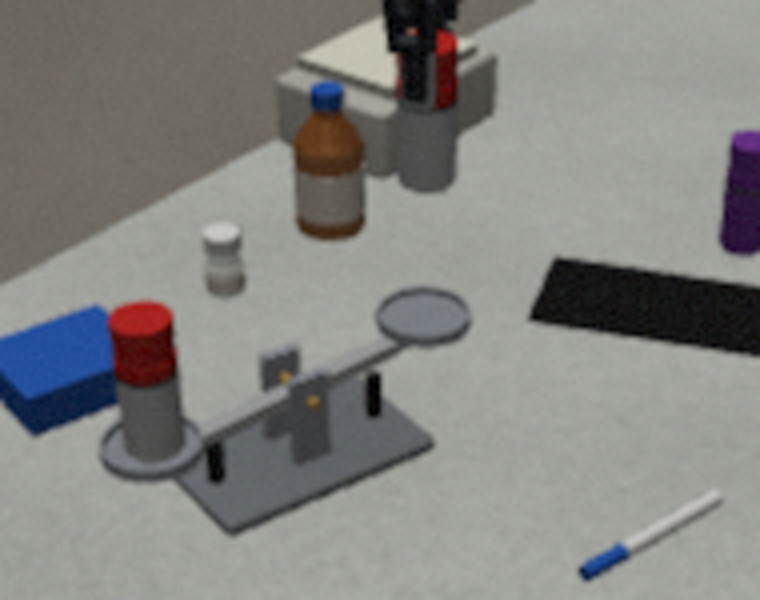

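Left canister stands upright on its sunken pan, and the held one weighs about 0.35 kg against 0.22 kg. Now I'll place the second one on the right pan.

```bash
cat > s4.py <<'E'
from h import *
from station import bot,grip,status,camera
np.set_printoptions(precision=4,suppress=True)
FO=.0638
bot.line_to([*PR,FO+.088],.12)
bot.pause(.2)
r=bot.line_to([*PR,FO+.0585],.015,contact_N=5.)
s=status.observe();print(r,"foot z",s["tool_pos"]-[0,0,FO],s["clock"],wf(bot,status))
for n in("side","top"):
    c=camera(n);cv2.imwrite(f"pics/{n}4.png",c["pixels"][:,:,::-1])
E
python3 s4.py
python3 - <<'E'
import cv2
s=cv2.imread("pics/side4.png");cv2.imwrite("pics/s4c.png",cv2.resize(s[90:240,190:380],None,fx=4,fy=4,interpolation=cv2.INTER_CUBIC))
E
```

```text
False foot z [ 0.5951 -0.1158  0.0586] 19.1667 (array([ 0.1345, -1.2748, -1.1477]), array([0.637 , 0.6168, 0.5974]))
```

View pics/s4c.png

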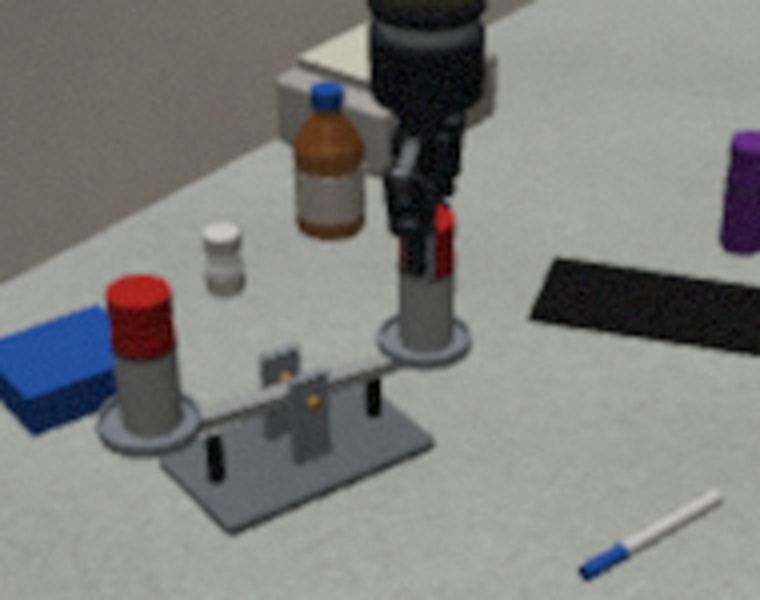

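```bash
cat > s5.py <<'E'
from h import *
from station import bot,grip,status,camera
np.set_printoptions(precision=4,suppress=True)
FO=.0638
print(bot.line_to([*PR,FO+.057],.01,contact_N=2.), status.observe()["tool_pos"][2]-FO)
grip(1.0)
bot.line_to([*PR,.25],.2)
bot.move_ptp([.5,-.25,.3],Q(np.radians(-67.3)))
bot.pause(.8)
print(status.observe()["clock"],wf(bot,status))
for n in("side","top"):
    c=camera(n);cv2.imwrite(f"pics/{n}5.png",c["pixels"][:,:,::-1]);np.save(f"{n}5.npy",c,allow_pickle=True)
E
python3 s5.py
python3 - <<'E'
import cv2,numpy as np
s=cv2.imread("pics/side5.png");t=cv2.imread("pics/top5.png")
R=lambda a,f:cv2.resize(a,None,fx=f,fy=f,interpolation=cv2.INTER_CUBIC)
cv2.imwrite("pics/s5c.png",np.hstack([R(s[100:240,190:330],3),R(t[80:220,240:380],2.5)[:350].copy() if 0 else R(t[80:220,240:380],3)])[:,:800])
E
```

```text
True 0.05787837415502786
22.45 (array([ 0.1589,  0.1112, -0.1758]), array([0.3834, 0.4361, 0.465 ]))
```

View pics/s5c.png

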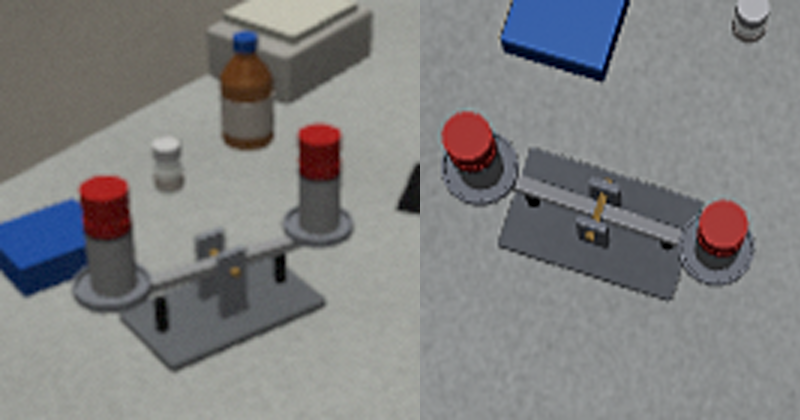

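The right pan has dropped (side row 169→174) and the left has risen (202→195), so the right canister is the heavy one. I'll check the camera against the arm using the known placing point.

```bash
python3 - <<'E'
from h import *
np.set_printoptions(precision=4,suppress=True)
t=np.load("top5.npy",allow_pickle=True).item();s=np.load("side5.npy",allow_pickle=True).item()
for roi,z in(((325,370,135,180),.158),((240,275,105,145),.178)):
    print([x for x in cans_top(t,roi,z)])
E
```

```text
[(array([ 0.5944, -0.116 ]), 38.69902038574219, 39.28852844238281, array([340.8144, 154.5701]))]
[(array([0.6582, 0.092 ]), 39.17145538330078, 39.28147888183594, array([255.0906, 125.0689]))]
```

```bash
cat > s6.py <<'E'
from h import *
from station import bot,grip,status,camera
np.set_printoptions(precision=4,suppress=True)
FO=.0638;q=Q(np.radians(-67.3))
bot.move_ptp([*PR,.25],q)
bot.line_to([*PR,.0579+FO],.12,contact_N=6)
grip(0.0)
s=status.observe();print("grip",s["gripper_width"],s["tool_pos"])
bot.line_to([*PR,.06+.0638],.03)
bot.line_to([*PR,.26],.15)
print("weigh",wf(bot,status))
T=np.array([.462,.355])
bot.move_ptp([*T,.26],q)
bot.line_to([*T,FO+.070],.12)
bot.pause(.2)
s=status.observe();print(s["clock"],s["tool_pos"],wf(bot,status),s["moment"])
for n in("side","top"):
    c=camera(n);cv2.imwrite(f"pics/{n}6.png",c["pixels"][:,:,::-1]);np.save(f"{n}6.npy",c,allow_pickle=True)
E
python3 s6.py
python3 - <<'E'
import cv2,numpy as np
s=cv2.imread("pics/side6.png");t=cv2.imread("pics/top6.png")
R=lambda a,f:cv2.resize(a,None,fx=f,fy=f,interpolation=cv2.INTER_CUBIC)
cv2.imwrite("pics/s6c.png",np.hstack([R(s[230:350,150:270],3.33),R(t[140:260,100:220],3.33)]))
E
```

```text
grip 0.44924381561218085 [ 0.5952 -0.1157  0.1224]
weigh (array([ 0.0435,  0.2299, -3.5399]), array([0.4546, 0.4461, 0.5698]))
29.7333 [0.4625 0.3553 0.1346] (array([-0.0526,  0.0337, -3.2272]), array([0.4333, 0.4405, 0.4951])) [ 0.0262  0.0478 -0.0146]
```

View pics/s6c.png

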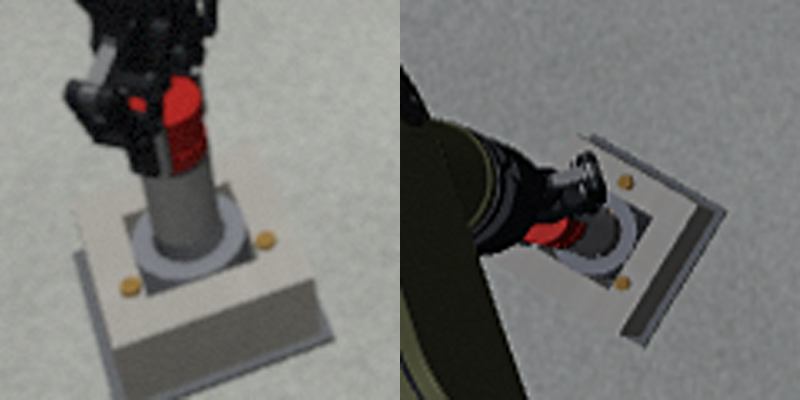

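```bash
cat > s7.py <<'E'
from h import *
from station import bot,grip,status,camera
np.set_printoptions(precision=4,suppress=True)
FO=.0638;T=np.array([.462,.355])
m0=[status.observe()["moment"] for _ in range(5)]
f0,_=wf(bot,status)
r=bot.line_to([*T,FO+.053],.02,contact_N=4.)
f,_=wf(bot,status);s=status.observe();print(r,s["tool_pos"]-[0,0,FO],"dF",f-f0,"dM",s["moment"]-m0[-1],s["clock"])
E
python3 s7.py
```

```text
False [0.4621 0.3551 0.0532] dF [-0.2392  0.0696 -0.1926] dM [0.0229 0.0389 0.008 ] 31.2083
```

```bash
cat > s8.py <<'E'
from h import *
from station import bot,grip,status,camera
np.set_printoptions(precision=3,suppress=True)
FO=.0638;T=np.array([.462,.355])
F0=-3.3
for zt in np.arange(.049,.0105,-.004):
    f,_=wf(bot,status,6)
    lim=max(3.,17-(f[2]-F0))
    r=bot.line_to([*T,FO+zt],.008,contact_N=lim)
    g,_=wf(bot,status,6);s=status.observe()
    print(r,"foot %.4f"%(s["tool_pos"][2]-FO),"lim %.1f"%lim,"F",g-[0,0,F0],"t %.2f"%s["clock"],flush=True)
    if r or abs(g[0])>6 or abs(g[1])>6: break
E
python3 s8.py
```

```text
False foot 0.0490 lim 17.0 F [-0.026 -0.387 -0.199] t 31.96
False foot 0.0453 lim 16.6 F [-0.833 -0.294  6.13 ] t 32.71
False foot 0.0406 lim 10.6 F [-0.224  1.184  2.584] t 33.46
False foot 0.0369 lim 14.9 F [-0.553  0.82   4.565] t 34.21
False foot 0.0328 lim 12.6 F [-0.383  0.701  3.707] t 34.96
False foot 0.0288 lim 14.0 F [-0.332  0.664  3.416] t 35.71
False foot 0.0249 lim 13.7 F [-0.554  0.735  4.245] t 36.46
False foot 0.0207 lim 12.9 F [-0.101  1.14   3.077] t 37.21
False foot 0.0168 lim 14.4 F [-1.172  1.288  3.305] t 37.96
True foot 0.0155 lim 13.8 F [-0.167 -0.043  8.216] t 38.47
```

```bash
cat > s9.py <<'E'
from h import *
from station import bot,grip,status,camera
np.set_printoptions(precision=3,suppress=True)
FO=.0638;T=np.array([.462,.355]);F0=-3.3
z=status.observe()["tool_pos"][2]
for i in range(6):
    f,_=wf(bot,status,8)
    lim=max(3.,18-(f[2]-F0)); z-=.0004
    r=bot.line_to([*T,z],.005,contact_N=lim)
    g,_=wf(bot,status,8);s=status.observe()
    print(r,"cmd %.4f foot %.4f"%(z-FO,s["tool_pos"][2]-FO),"lim %.1f"%lim,"F",g-[0,0,F0],"t %.2f"%s["clock"],flush=True)
    if g[2]-F0>15: break
c=camera("side");cv2.imwrite("pics/side9.png",c["pixels"][:,:,::-1]);cv2.imwrite("pics/s9c.png",cv2.resize(c["pixels"][230:350,150:270,::-1],None,fx=4,fy=4,interpolation=cv2.INTER_CUBIC))
E
python3 s9.py
```

```text
False cmd 0.0151 foot 0.0155 lim 9.9 F [-1.117  0.141  9.105] t 38.88
False cmd 0.0147 foot 0.0155 lim 8.9 F [-1.792 -0.252 11.266] t 39.26
False cmd 0.0143 foot 0.0154 lim 6.7 F [-2.51  -0.755 13.482] t 39.64
False cmd 0.0139 foot 0.0153 lim 4.6 F [-2.747 -0.786 15.542] t 40.02
```

View pics/s9c.png

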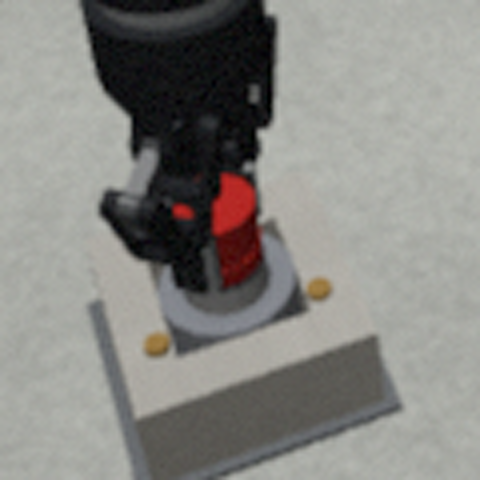

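```bash
cat > s10.py <<'E'
from h import *
from station import bot,grip,status,camera
np.set_printoptions(precision=3,suppress=True)
FO=.0638;T=np.array([.462,.355]);F0=-3.3;z=.0139+FO
for i in range(3):
    z-=.0004
    r=bot.line_to([*T,z],.005,contact_N=6)
    g,_=wf(bot,status,8);s=status.observe()
    print(r,"foot %.4f"%(s["tool_pos"][2]-FO),"F",g-[0,0,F0],"t %.2f"%s["clock"],flush=True)
    if g[2]-F0>18.5: break
# unload gently, then let go
bot.line_to([*T,s["tool_pos"][2]-.0002],.005); f,_=wf(bot,status,8);print("unloaded",f)
grip(1.0)
bot.line_to([*T,.22],.15)
bot.move_ptp([.45,.0,.3],Q(np.radians(-67.3)))
bot.pause(.5)
print(status.observe()["clock"],wf(bot,status)[0])
for n in("side","top"):
    c=camera(n);cv2.imwrite(f"pics/{n}10.png",c["pixels"][:,:,::-1]);np.save(f"{n}10.npy",c,allow_pickle=True)
E
python3 s10.py
```

```text
False foot 0.0152 F [-3.281 -0.664 17.263] t 40.39
False foot 0.0151 F [-3.452 -1.016 18.407] t 40.71
False foot 0.0149 F [-3.668 -1.159 19.771] t 41.02
unloaded [-1.829 -0.13   7.321]
45.125 [0.072 0.226 0.049]
```

View pics/side10.png

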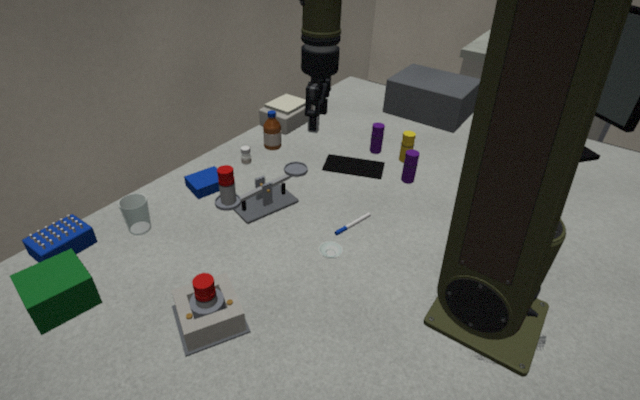

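View pics/top10.png

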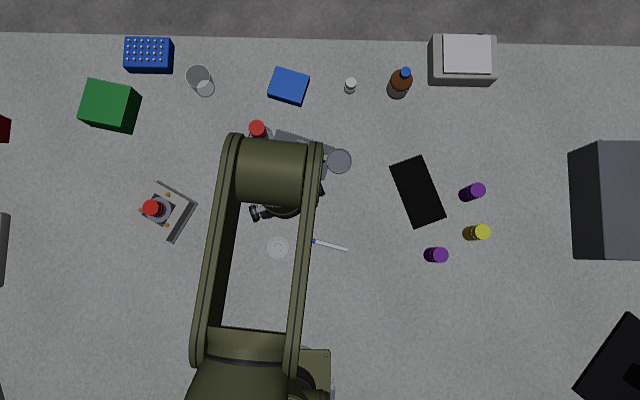

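```bash
python3 - <<'E'
from h import *
from station import bot,status
np.set_printoptions(precision=4,suppress=True)
t=np.load("top10.npy",allow_pickle=True).item();s=np.load("side10.npy",allow_pickle=True).item()
tt=cans_top(t,(135,170,192,225),.115);print("port cap top view",tt)
u=(tt[0][0]); 
for z in(.111,.115,.119):
    p=cans_top(t,(135,170,192,225),z)[0][0]; print(z,p,proj(s,[*p,z]))
x0,x1,y0,y1=roi=(188,222,268,304);m=up(s["pixels"],*roi);r,g,b=m[...,0],m[...,1],m[...,2]
k=((r>70)&(r>2*g)&(r>2*b)).astype(np.uint8)
q=big(k,1500)[0];P=uv(q,x0,y0);print("side red bbox",P.min(0),P.max(0))
c=np.array([.462,.355])
for zf in (.0149,.019):
    z=zf+.1;ring=np.array([proj(s,[c[0]+.02*np.cos(a),c[1]+.02*np.sin(a),z]) for a in np.linspace(0,6.28,60)]);print(zf,"expected top-rim rows",ring.min(0),ring.max(0))
print("left cap",cans_top(t,(240,275,105,134),.158))
E
```

```text
port cap top view [(array([0.4617, 0.3547]), 39.196346282958984, 39.303062438964844, array([150.0247, 207.0192]))]
0.111 [0.4622 0.3562] [202.567  282.1923]
0.115 [0.4617 0.3547] [203.0341 280.3786]
0.119 [0.4613 0.3532] [203.5031 278.5578]
side red bbox [192.25   272.9167] [213.25 300.25]
0.0149 expected top-rim rows [192.029  272.7402] [213.5067 288.5004]
0.019 expected top-rim rows [191.7173 271.2623] [213.2627 287.01  ]
left cap [(array([0.6595, 0.0924]), 36.52797317504883, 39.27486801147461, array([256.0864, 127.0481]))]
```

The cap top's upper edge is at row 272.9 in the side view. A foot at 15 mm above the bench predicts 272.7, so the canister stayed home. I'm handing in.

```bash
python3 -c "
from station import bot,status
print(status.observe()['clock']);bot.job_done()"
```

```text
45.35
the job is handed in; nothing more can be done
```

The job is done and handed in at 45.4 s of the 72 s limit. The heavier canister is home in the sample port and the lighter one stands on the left pan.

- **Weighing:** I stood one canister on each pan and took the hand away. The right side dropped. The wrist force agreed, at about 0.35 kg for the right canister and 0.22 kg for the left.
- **Seating:** I pushed the right canister into the port past the sprung balls, with readings of about 3 to 6 N. The sudden rise came with its foot about 45 mm below the mouth. I then pushed to 19.8 N to confirm the seat while the foot moved less than 1 mm.
- **Last checks:** The port cap's edge was at side-view row 272.9, where a seated canister should put it at 272.7. It sits upright and centred within 1 mm. The left canister stands upright on its pan, nothing else was moved, and the wrist force reads near zero.
- **Disagreements:**
  - The two cameras differed by about 2 mm on the port's position, but the canister entered the bore without contact.
  - The first contact stop read only 8 N once settled, so I pushed on in 0.4 mm steps before letting go.
  - When I set down the first canister, the arm pressed the pan with about 8 N against its stop. I eased that off before opening the fingers.

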